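# Stand each plant pot on its own saucer

### The arm

A 6-joint arm with a two-finger parallel gripper is mounted at the origin on the work surface. World frame = base frame: x ahead of the robot, y to its left, z up, the work surface at z = 0. Lengths are in m, angles in rad, forces in N, time in s.
With the tool pointing down it reaches from about 0.275 to 0.975 m from the base axis. Payload 8.4 kg.
Tool frame: the origin (TCP) lies midway between the tips of the shut fingers; the grasp point (between the pads) lies 19 mm behind it (arm.grasp_offset is the z of the grasp point in the tool frame, in m); z points along the fingers, y is the line along which they close (so a half turn about z gives the same grasp; the last joint's range is limited). The gripper opens to 92 mm and grips with 3 to 60 N. Pads are 20 mm wide; open, the fingers measure 128 mm over their backs; the gripper's body (75 mm by 189 mm) begins 69 mm behind the grasp point.
Start: joints at [-1.168, 0.353, 1.633, -0, 1.155, -0.002], TCP at [0.246, -0.574, 0.215] pointing down, gripper open.
Joint ranges: [-2.63, 2.63], [-0.92, 2.1], [0.06, 2.66], [-1.3, 4.44], [0, 2.69], [-3.02, 3.02]. Speed limits (rad/s): [2.22, 2.22, 2.79, 3.14, 3.14, 3.14].

### API

Orientations are given as a rotation vector (axis times angle).
In Python, from bench import arm gives the robot as it stands. Calls block until the motion is done:
- arm.reach(position, orientation): joint-space move of the TCP to a pose.
- arm.move_l(position, frame=None, rate=0.15, threshold=None): straight line of the TCP; frame=None keeps the orientation; rate is the mean speed in m/s. With threshold (N) it stops when the force on the tool has changed by that much, and returns True; else False.
- arm.move_joints(angles): joint-space move.
- arm.gripper_open() and arm.close(effort=None): open the fingers fully, or close them until they stop; effort is the grip in N (None keeps the last).
- arm.sleep(seconds).
- arm.solve_ik(position, orientation): joint angles nearest the present ones, or None.
- arm.capture(name): name is "side" or "top" or "wrist"; returns (picture, depth): 400x640x3 uint8, red, green, blue; 400x640 float32, m along the optical axis (not along the pixel's ray), 0 where there is no reading.
- arm.calibration(name): a dict with "fx", "fy", "cx", "cy" (pixels), "R" (3x3) and "t" (3): a world point X has camera coordinates R X + t. Camera axes: x right, y down, z forward; pixel columns grow to the right and rows downward; lengths in m; the calibration is good to about 2 mm. A picture is of the moment at which its call begins: read the wrist's pose just before it. calibration takes no time and is no camera call; for the wrist camera it gives the pose at the moment of the call.
A pose or a line that the arm cannot do raises arm.Unreachable and nothing moves.
- arm.sign_off(): hands the job in; it is judged then, once.
Readings, each from a call of its own:
- arm.read_time_s(): time.
- arm.read_qpos(): joint angles.
- arm.read_dq(): joint speeds.
- arm.read_effort(): joint torques, N m.
- arm.read_eef_pos(): TCP position.
- arm.read_ee_rot(): TCP orientation.
- arm.read_contact_force(): force on the tool from outside, world axes, zero at the start.
- arm.read_ft_torque(): the same for the moment, N m.
- arm.read_width(): opening from 0.0 (shut) to 1.0 (fully open).
- arm.read_gripper_force(): force on a finger pad.
Only numpy, scipy, OpenCV 4.12 (cv2) and the standard library are available. Lean on these libraries where they do the work, as an engineer would, in place of code of your own. Each camera call takes 0.05 s, during which the arm holds its last target. There are 200 camera calls.

### The job

The class is about to plant seedlings: stand each of the four empty earthenware pots upright, flat on the inner floor of the saucer that matches it in shape and size, with the sides of the square and the oblong pot lined up with the sides of their saucers. The pots break easily, so set each one down on its saucer and do not drop it. Leave the saucers flat on the table, and leave the white bottle and the clear cup standing where they are.

Things in the scene. Friction and masses are not known exactly. Their poses are not given: they have to be found in the camera images.
- pot_large_mid (a point): Large round pot: rim 68 mm across, foot 46 mm across, 64 mm tall; the upright rim band is the top 16 mm, and it is the widest part. Empty, open at the top, plain unglazed earthenware, walls 4 to 5 mm tapering to the foot, drain hole in the floor, between 0.04 and 0.25 kg. It stands upright and loose on the table; no other pot has this shape and size. The point is on its axis, half-way up (32 mm above the underside of its foot); z is up.
- pot_small_mid (a point): Small round pot: rim 44 mm across, foot 28 mm across, 42 mm tall; the upright rim band is the top 12 mm. Empty, open at the top, plain unglazed earthenware, walls 4 to 5 mm tapering to the foot, drain hole in the floor, between 0.04 and 0.25 kg. It stands upright and loose on the table; no other pot has this shape and size. The point is on its axis, half-way up (21 mm above the underside of its foot); z is up.
- pot_square_mid (a point): Square pot: rim 60 x 60 mm with rounded corners (10 mm), foot 44 x 44 mm, 56 mm tall; the upright rim band is the top 14 mm. Its x and y axes are square to its sides. Empty, open at the top, plain unglazed earthenware, walls 4 to 5 mm tapering to the foot, drain hole in the floor, between 0.04 and 0.25 kg. It stands upright and loose on the table; no other pot has this shape and size. The point is on its axis, half-way up (28 mm above the underside of its foot); z is up.
- pot_oblong_mid (a point): Oblong pot (small trough): rim 104 mm along its x axis by 56 mm along its y axis, foot 88 x 40 mm, 50 mm tall; the upright rim band is the top 13 mm. Empty, open at the top, plain unglazed earthenware, walls 4 to 5 mm tapering to the foot, drain hole in the floor, between 0.04 and 0.25 kg. It stands upright and loose on the table; no other pot has this shape and size. The point is on its axis, half-way up (25 mm above the underside of its foot); z is up.
- saucer_large: Large round saucer: 78 mm across the lip, 62 mm across the flat inner floor. Plain unglazed earthenware, 13 mm tall overall, walls about 4 mm, leaning outwards to the lip, floor 4 mm thick; it lies loose and flat on the table, not fixed, 0.06 to 0.16 kg. It belongs to the large round pot. Origin at the centre of its underside; z is up.
- saucer_small: Small round saucer: 60 mm across the lip, 44 mm across the flat inner floor. Plain unglazed earthenware, 13 mm tall overall, walls about 4 mm, leaning outwards to the lip, floor 4 mm thick; it lies loose and flat on the table, not fixed, 0.06 to 0.16 kg. It belongs to the small round pot. Origin at the centre of its underside; z is up.
- saucer_square: Square saucer: 76 x 76 mm over the lip, flat inner floor 60 x 60 mm. Its x and y axes are square to its sides. Plain unglazed earthenware, 13 mm tall overall, walls about 4 mm, leaning outwards to the lip, floor 4 mm thick; it lies loose and flat on the table, not fixed, 0.06 to 0.16 kg. It belongs to the square pot. Origin at the centre of its underside; z is up.
- saucer_oblong: Oblong saucer: 120 mm along its x axis by 72 mm along its y axis over the lip, flat inner floor 104 x 56 mm. Plain unglazed earthenware, 13 mm tall overall, walls about 4 mm, leaning outwards to the lip, floor 4 mm thick; it lies loose and flat on the table, not fixed, 0.06 to 0.16 kg. It belongs to the oblong pot. Origin at the centre of its underside; z is up.
- bottle_mid (a point): Bystander: white plastic bottle with a white cap and a blue and white label, 42 x 74 mm and 148 mm tall, standing loose at one side of the work. The point is on its axis, half-way up.
- cup_mid (a point): Bystander: empty clear plastic cup, 78 mm across the mouth, 85 mm tall, standing loose at the other side of the work. The point is on its axis, half-way up.

How it is judged:
By the outcome, as a careful person would: the job done as asked, in the order asked, and still so for the second after the job is handed in, with the robot touching nothing.
It also fails if it takes over 96 s, if anything falls off the work surface, if the arm or the gripper's body presses on something with over 40 N, if the wrist force passes 120 N, or if a joint passes its speed limit or range.

## Working session

There is one attempt and no reset: what is moved stays moved. The work goes in short steps, each a Python script; the robot and the scene stay as the last script left them, time stands still between calls to the robot, and variables do not carry over. Pictures are saved under pics/ and viewed, at most 14 in all, crops included, and the job is handed in when it is done.

```bash
mkdir -p pics; ls; python3 - <<'E'
from bench import arm
import cv2,numpy as np
for n in("top","side"):
    im,d=arm.capture(n); cv2.imwrite(f"pics/{n}0.png",im[...,::-1]); np.savez(f"{n}0.npz",im=im,d=d)
    c=arm.calibration(n); print(n,{k:np.round(v,3).tolist() for k,v in c.items()})
    print((d>0).mean())
print(arm.read_time_s(),arm.read_ee_rot(),arm.grasp_offset)
E
```

```text
pics
top {'fx': 393.657, 'fy': 393.657, 'cx': 314.029, 'cy': 194.811, 'R': [[-0.126, -0.992, -0.004], [-0.972, 0.124, -0.201], [0.2, -0.022, -0.98]], 't': [0.047, 0.55, 0.941]}
0.99612109375
side {'fx': 484.237, 'fy': 484.237, 'cx': 323.838, 'cy': 204.192, 'R': [[-0.963, -0.269, -0.004], [-0.127, 0.468, -0.874], [0.237, -0.842, -0.485]], 't': [0.533, 0.155, 1.41]}
0.8835390625
0.1 [-3.07630447e+00 -6.31301360e-01  3.92042096e-04] -0.0187
```

View pics/top0.png

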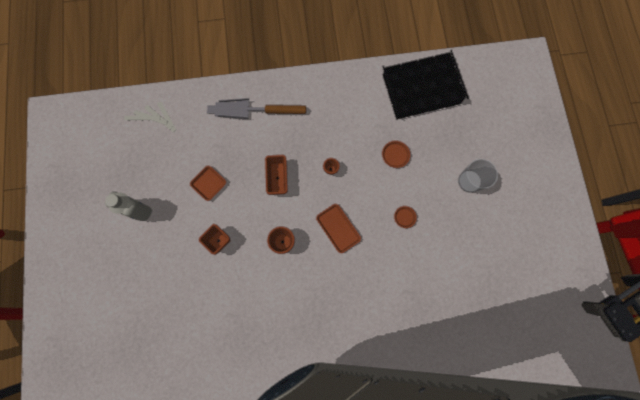

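View pics/side0.png

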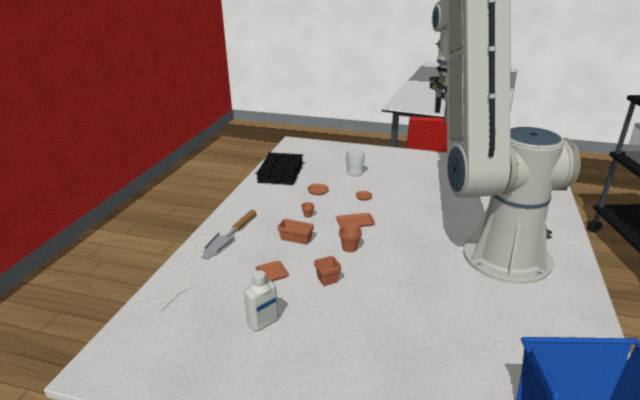

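The top view shows the square saucer (208,183), square pot (215,239), oblong pot (277,175), large pot (281,240), oblong saucer (339,228), small pot (332,166), large saucer (397,154), small saucer (405,217), bottle (120,203) and cup (478,178). The side view agrees.

```bash
cat > h.py <<'E'
import numpy as np,cv2
from scipy.spatial.transform import Rotation as Ro
from bench import arm
H={'large':.064,'small':.042,'square':.056,'oblong':.050}
def mask(im):
    h=cv2.cvtColor(im,cv2.COLOR_RGB2HSV)
    return ((h[...,0]<15)|(h[...,0]>172))&(h[...,1]>95)&(h[...,2]>40)
def cloud(d,c):
    v,u=np.mgrid[:d.shape[0],:d.shape[1]]
    X=np.dstack([(u-c['cx'])/c['fx']*d,(v-c['cy'])/c['fy']*d,d])
    return (X-c['t'])@c['R']
def plane(uv,c,z):
    uv=np.asarray(uv,float).reshape(-1,2)
    r=np.c_[(uv[:,0]-c['cx'])/c['fx'],(uv[:,1]-c['cy'])/c['fy'],np.ones(len(uv))]@c['R']
    o=-c['R'].T@c['t']
    return (o+r*((z-o[2])/r[:,2])[:,None])[:,:2]
def down(yaw): # tool z down; tool y (closing line) at angle yaw to world x axis
    y=np.array([np.cos(yaw),np.sin(yaw),0]);z=np.array([0,0,-1.])
    return Ro.from_matrix(np.c_[np.cross(y,z),y,z]).as_rotvec()
E
python3 - <<'E'
from h import *
f=np.load('top0.npz');c=arm.calibration('top');W=cloud(f['d'],c);m=mask(f['im'])
n,l,s,ce=cv2.connectedComponentsWithStats(cv2.morphologyEx(m.astype('u1'),cv2.MORPH_CLOSE,np.ones((5,5))))
for i in range(1,n):
    if s[i,4]<60: continue
    P=W[l==i]; cn=cv2.findContours((l==i).astype('u1'),0,2)[0][0]
    z=np.percentile(P[:,2],90); h=plane(cn.reshape(-1,2),c,z).astype('f4'); r=cv2.minAreaRect(h*1000)
    print(ce[i].round(),s[i,4],'z',z.round(3),np.round(r[0]),np.round(r[1]),round(r[2]))
for u,v in((113,200),(470,183),(300,300)): print(W[v,u].round(3))
c=arm.calibration('wrist');o=-c['R'].T@c['t'];p=arm.read_eef_pos();T=Ro.from_rotvec(arm.read_ee_rot()).as_matrix()
print(c['fx'],'cam in tool',(T.T@(o-p)).round(3),'\n',(c['R']@T).round(3))
E
```

```text
[132.  40.] 10108 z -0.746 [1579.  728.] [1437.  527.] 83
[334.  26.] 2444 z -0.745 [1559. -261.] [364. 624.] 0
[412.  30.] 414 z -0.745 [1523. -638.] [320. 123.] 12
[578. 119.] 10491 z -0.304 [  835. -1037.] [1189.  621.] 22
[613.  24.] 298 z -0.744 [ 1425. -1644.] [216. 111.] 13
[367.  48.] 168 z -0.745 [1421. -392.] [ 91. 118.] 50
[324.  57.] 69 z -0.745 [1405. -192.] [ 49. 105.] 43
[11. 83.] 176 z -0.747 [1462. 1362.] [183.  68.] 1
[ 17. 135.] 758 z -0.747 [1168. 1338.] [127. 485.] 87
[285. 109.] 328 z 0.025 [806.  25.] [110.  23.] 83
[633. 142.] 137 z -0.743 [  775. -1551.] [ 84. 115.] 73
[600. 142.] 101 z -0.742 [  790. -1412.] [97. 51.] 20
[396. 154.] 595 z 0.012 [ 645. -256.] [75. 74.] 37
[276. 174.] 813 z 0.049 [620.  68.] [ 55. 104.] 86
[331. 166.] 208 z 0.042 [626. -77.] [42. 41.] 83
[208. 183.] 746 z 0.011 [630. 253.] [73. 75.] 40
[ 12. 282.] 3063 z -0.719 [ 523. 1313.] [925. 108.] 2
[338. 228.] 1217 z 0.011 [466. -75.] [118.  71.] 26
[405. 217.] 384 z 0.013 [ 473. -252.] [56. 55.] 36
[214. 239.] 559 z 0.055 [472. 237.] [60. 58.] 39
[281. 240.] 577 z 0.063 [448.  73.] [66. 64.] 83
[633. 312.] 62 z 0.326 [ 224. -537.] [19. 12.] 18
[636. 354.] 212 z -0.743 [ -153. -1296.] [ 42. 159.] 73
[ 12. 397.] 81 z -0.747 [  25. 1329.] [82. 27.] 83
[0.579 0.438 0.148]
[ 0.528 -0.411  0.079]
[ 0.297  0.046 -0.002]
322.2289614772261 cam in tool [ 0.075  0.001 -0.17 ] 
 [[ 0.     1.     0.002]
 [-0.965  0.001 -0.262]
 [-0.262 -0.002  0.965]]
```

```bash
cat >> h.py <<'E'
KN={('pot','large'):(448,73),('pot','small'):(626,-77),('pot','square'):(472,237),('pot','oblong'):(620,68),
 ('saucer','large'):(645,-256),('saucer','small'):(473,-252),('saucer','square'):(630,253),('saucer','oblong'):(466,-75)}
def look(tag,keys,R=.075):
    c=arm.calibration('wrist');im,d=arm.capture('wrist')
    cv2.imwrite(f'pics/{tag}.png',im[...,::-1]);W=cloud(d,c);m=mask(im)&(d>0)
    out={}
    for k in keys:
        h=H[k[1]] if k[0]=='pot' else .013
        q=m&(np.hypot(*(np.moveaxis(W[...,:2],2,0)-np.array(KN[k])[:,None,None]/1e3))<R)&(W[...,2]>.004)
        if q.sum()<50: print(k,'not seen'); continue
        r=q&(abs(W[...,2]-h)<.006)                       # rim only
        a=cv2.minAreaRect((W[r][:,:2]*1000).astype('f4'))
        print(k,'ztop',np.percentile(W[q][:,2],97).round(3),np.round(a[0],1),np.round(a[1],1),round(a[2],1),q.sum()); out[k]=a
    return out
def best(p,yaw,sym):
    s=[(abs(q[5]),o) for i in range(-4,5) for o in [down(yaw+i*sym)] for q in [arm.solve_ik(p,o)] if q is not None]
    return min(s,key=lambda t:t[0])[1]
E
python3 - <<'E'
from h import *
for y,t in((-.17,'wR'),(.155,'wL')):
    arm.reach([.55,y,.22],down(0)); look(t,[k for k in KN if (KN[k][1]<0)==(y<0)])
print(arm.read_time_s(),arm.read_qpos())
a,b=cv2.imread('pics/wL.png'),cv2.imread('pics/wR.png'); cv2.imwrite('pics/w.png',cv2.resize(np.vstack([a,b]),(480,600)))
E
```

```text
('pot', 'small') ztop 0.043 [630.1 -75.1] [40.8 42.5] 89.8 993
('saucer', 'large') ztop 0.014 [ 642.7 -252.5] [76.4 63. ] 59.8 926
('saucer', 'small') ztop 0.013 [ 476.9 -250.4] [56.3 57.2] 1.1 904
('saucer', 'oblong') ztop 0.014 [469.4 -73.1] [118.2  70.9] 26.6 4222
('pot', 'large') ztop 0.064 [459.8  80.1] [51.6 66.7] 31.4 1361
('pot', 'square') ztop 0.057 [477.  240.4] [59.1 58.9] 39.9 2757
('pot', 'oblong') ztop 0.05 [613.3  70.9] [57.1 82.4] 86.1 3098
('saucer', 'square') ztop 0.014 [633.1 255.5] [74.9 74.6] 40.6 2839
3.2667 [ 2.70091830e-01  2.64963733e-01  1.74450657e+00 -3.42794319e-04
  1.13216787e+00  2.71482379e-01]
```

View pics/w.png

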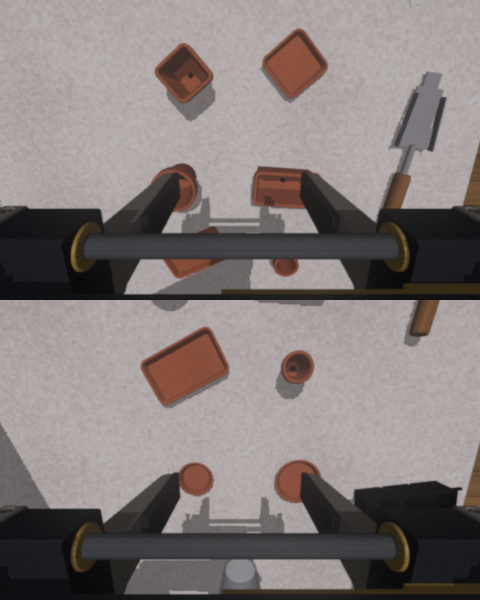

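The left view shows the square pot and saucer clearly, with the large and oblong pots partly behind the fingers. In the right view the oblong saucer, small pot and small saucer are clear and the large saucer is partly hidden. I'll take one more look at the hidden ones, then start with the large pot.

```bash
cat >> h.py <<'E'
def pick(k,xy,yaw,sym,band,zu=.2):
    z=H[k]-band/2+arm.grasp_offset
    o=best([*xy,zu],yaw,sym); arm.reach([*xy,zu],o)
    arm.move_l([*xy,z+.03],rate=.2); hit=arm.move_l([*xy,z],rate=.06,threshold=8)
    zg=arm.read_eef_pos()[2]; arm.close(20)
    print('grip',k,hit,zg.round(4),arm.read_width(),arm.read_gripper_force())
    arm.move_l([*xy,zu],rate=.2); print('held',arm.read_width(),arm.read_gripper_force(),arm.read_contact_force())
    return zg
def place(zg,xy,yaw,sym,zu=.2):
    o=best([*xy,zu],yaw,sym); arm.reach([*xy,zu],o)
    arm.move_l([*xy,zg+.025],rate=.2); arm.sleep(.3)
    hit=arm.move_l([*xy,zg-.002],rate=.02,threshold=2.5)
    print('place',hit,'dz',arm.read_eef_pos()[2]-zg,arm.read_contact_force())
    if hit: arm.gripper_open(); p=arm.read_eef_pos(); arm.move_l([*p[:2],zu],rate=.2)
    print('t',arm.read_time_s())
E
python3 - <<'E'
from h import *
arm.reach([.57,-.36,.22],down(0)); look('wS',[('saucer','large')])
arm.reach([.55,-.03,.22],down(0)); look('wP',[('pot','large'),('pot','oblong')])
print(arm.read_time_s())
E
```

```text
('saucer', 'large') ztop 0.014 [ 648.3 -255.6] [75.7 75.6] 2.7 2322
('pot', 'large') ztop 0.065 [453.2  75.2] [66.3 65.2] 0.0 2972
('pot', 'oblong') ztop 0.051 [623.7  69.9] [ 54.8 102.8] 85.8 4879
6.4833
```

```bash
python3 - <<'E'
from h import *
zg=pick('large',(.4532,.0752),0,np.pi,.016)
place(zg,(.6483,-.2556),0,np.pi)
E
```

```text
grip large False 0.0371 0.7217923453572979 20.000501638278365
held 0.7230416840505983 19.9997489573434 [-0.00547304  0.17248842 -2.3316539 ]
place True dz 0.00433102087069949 [-1.17587287 -0.09248043  5.27868399]
t 15.0917
```

```bash
python3 - <<'E'
from h import *
r=np.radians
def job(k,a,ya,b,yb,sym,band):
    zg=pick(k,a,r(ya),sym,band)
    assert arm.read_gripper_force()>10
    place(zg,b,r(yb),sym)
job('small',(.6301,-.0751),0,(.4769,-.2504),0,np.pi,.012)
job('square',(.477,.2404),39.9,(.6331,.2555),40.6,np.pi/2,.014)
job('oblong',(.6237,.0699),85.8,(.4694,-.0731),116.6,np.pi,.013)
KN={k:v for k,v in KN.items()}
arm.reach([.57,-.36,.25],down(0)); a,_=arm.capture('wrist')
arm.reach([.55,.05,.25],down(0)); b,_=arm.capture('wrist')
t,_=arm.capture('top')
cv2.imwrite('pics/f.png',np.vstack([cv2.resize(x,(480,300)) for x in(a,b)])[...,::-1])
cv2.imwrite('pics/ft.png',cv2.resize(t[120:290,80:520],None,fx=1.8,fy=1.8,interpolation=2)[...,::-1]);print(arm.read_time_s())
E
```

```text
grip small False 0.017 0.4644535147662473 20.000036323908716
held 0.46112394186980216 19.999880001414567 [ 0.29204783  0.57822121 -0.40048952]
place True dz 0.004030316790707041 [-1.59126559 -0.40629316  4.5000462 ]
t 24.3167
grip square False 0.0301 0.6544407040593125 20.000184774398804
held 0.6493652922647422 19.999617040157318 [ 0.24308098  0.56181756 -1.77479808]
place True dz 0.004261444070634623 [-0.59335022 -1.43196445  3.89646536]
t 33.6167
grip oblong False 0.0246 0.6056196673397808 20.000197291374207
held 0.6060215282557203 19.999784231185913 [-1.19433161  0.51341412 -2.35178051]
place True dz 0.004175640794169808 [ 0.03642361 -1.46000772  3.27660508]
t 43.6583
46.6833
```

View pics/f.png

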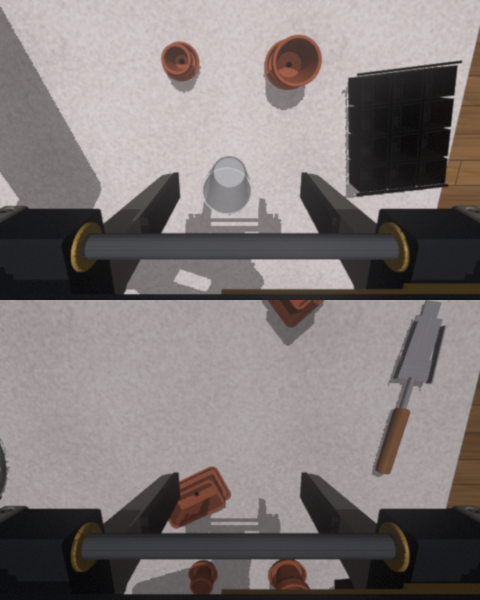

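View pics/ft.png

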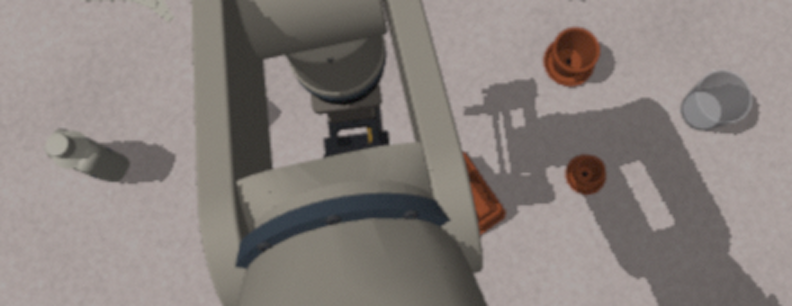

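```bash
python3 - <<'E'
from h import *
P={k:KN['saucer',k] for k in H}
for k,v in P.items(): KN['pot',k]=v
im,d=arm.capture('top');c=arm.calibration('top');W=cloud(d,c);m=mask(im)
for k,v in P.items():
    n=m&(np.hypot(W[...,0]-v[0]/1e3,W[...,1]-v[1]/1e3)<.07)
    for nm,h in(('pot',H[k]+.004),('saucer',.012)):
        q=n&(abs(W[...,2]-h)<.006); a=cv2.minAreaRect((W[q][:,:2]*1000).astype('f4'))
        print(k,nm,'ztop',np.percentile(W[q][:,2],95).round(3),[np.round(x,1) for x in a])
for u,v in((113,200),(470,183)): print(W[v,u].round(3))
E
```

```text
large pot ztop 0.069 [array([ 645.6, -255.9]), array([63.9, 64.9]), np.float64(77.8)]
large saucer ztop 0.016 [array([ 642.1, -250.8]), array([73.7, 59.8]), np.float64(21.6)]
small pot ztop 0.048 [array([ 475. , -251.2]), array([40. , 41.8]), np.float64(81.7)]
small saucer ztop 0.015 [array([ 470.2, -247.1]), array([57. , 44.3]), np.float64(29.2)]Traceback (most recent call last):
  File "<stdin>", line 9, in <module>
    return _quantile_unchecked(
        a, q, axis, out, overwrite_input, method, keepdims, weights)
    return _ureduce(a,
                    func=_quantile_ureduce_func,
    ...<5 lines>...
                    overwrite_input=overwrite_input,
                    method=method)
    r = func(a, **kwargs)
    result = _quantile(arr,
                       quantiles=q,
    ...<2 lines>...
                       out=out,
                       weights=wgt)
    slices_having_nans = np.isnan(arr[-1, ...])
                                  ~~~^^^^^^^^^
IndexError: index -1 is out of bounds for axis 0 with size 0
```

The round pots stand in their saucers at (180,60) and (293,62), with the cup upright. The arm hides the square and oblong pots in the top view, so I'll park it and check those.

```bash
python3 - <<'E'
from h import *
arm.move_joints([-1.168,.353,1.633,0,1.155,0])
im,d=arm.capture('top');s,_=arm.capture('side');c=arm.calibration('top');W=cloud(d,c);m=mask(im)
for k in H:
    v=KN['saucer',k]
    n=m&(np.hypot(W[...,0]-v[0]/1e3,W[...,1]-v[1]/1e3)<.07)
    for nm,h in(('pot',H[k]+.004),('saucer',.012)):
        q=n&(abs(W[...,2]-h)<.006); a=cv2.minAreaRect((W[q][:,:2]*1000).astype('f4'))
        print(k,nm,'ztop',np.percentile(W[q][:,2],95).round(3),*[np.round(x,1) for x in a])
for u,v in((113,200),(470,183)): print(W[v,u].round(3))
a=cv2.resize(im[130:280,90:510],(800,286),interpolation=2);b=cv2.resize(s[140:340,190:470],(434,310),interpolation=2)
o=np.zeros((598,800,3),'u1');o[:286]=a;o[287:597,:434]=b
cv2.imwrite('pics/g.png',o[...,::-1]);print(arm.read_time_s())
E
```

```text
large pot ztop 0.07 [ 644.5 -255.6] [64.2 64.2] 79.4
large saucer ztop 0.016 [ 641.3 -252.1] [74.5 60. ] 39.6
small pot ztop 0.048 [ 474.2 -251.6] [42.4 40.1] 22.5
small saucer ztop 0.016 [ 470.  -247.1] [57.2 44. ] 29.2
square pot ztop 0.061 [629.5 252.7] [60.3 59.6] 40.9
square saucer ztop 0.015 [628.7 252.9] [72.9 73.2] 40.9
oblong pot ztop 0.055 [468.4 -75.3] [103.4  55. ] 26.2
oblong saucer ztop 0.014 [465.7 -74.6] [117.5  69.2] 26.5
[0.579 0.439 0.147]
[ 0.528 -0.411  0.077]
49.3
```

View pics/g.png

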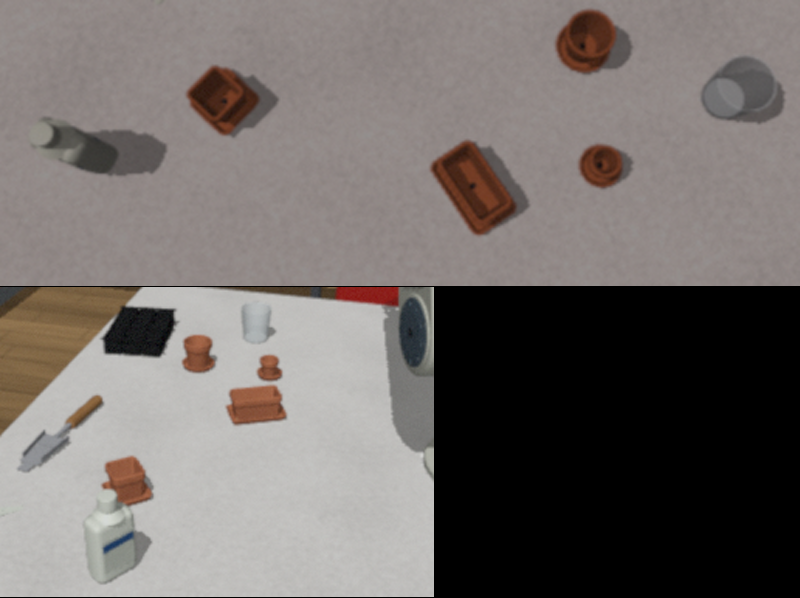

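The picture shows all four pots upright in their saucers, centred to within about 3 mm where the whole saucer lip is in view. The square and oblong pots are aligned to within 0.5°, and the bottle and cup have not moved.

```bash
python3 -c "
from bench import arm
print(arm.sign_off())"
```

```text
the job is handed in; nothing more can be done
None
```

All four pots stand upright in their matching saucers, the square and oblong ones lined up to within 0.5°, with the bottle and cup unmoved; I handed the job in at about 49 s.

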